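# Clamp the beech block in the jig

### The job

The beech block lies ready in the clamping jig on the school workbench. Push the steel clamp strap round with the outside of a finger, without gripping it, until it lies over the block against its stop; then push the black-handled cam lever on the strap fully down so that the cam clamps the block. Do not push the lever down before the strap is over, do not lift the block or shift it out of its place, and leave the other things on the bench alone.

Things in the scene. Friction and masses are not known exactly. Their poses are not given: they have to be found in the camera images.
- jig: Plywood board fixed to the bench, 18 mm thick, turned up to 0.4 rad. Origin on the bench below the lever's pin when the strap is closed; z up. In its frame (mm): board x -90..130, y -130..140; block centred at the origin, 12 mm fence strips at its -x and -y sides; strap pivot at x 0, y 100; stop pin (8 thick, top 64 high) at x -19, y 70. The closed strap points along -y, the open one about +x.
- strap_pivot (a point): On the strap's vertical pivot axis, at half the height of the strap (58 mm above the bench). It is fixed in the jig at x 0, y 100. A 25 mm round boss stands on the axis, its 18 mm nut reaching 76 mm above the bench.
- clamp_strap (a joint): Strap angle about its vertical pivot, rad: 0 fully open, 1.75 closed over the block at its stop; clockwise from above as it grows. At value q the strap points from the pivot at (0.179 - q) rad from the jig's +x (counter-clockwise positive). Stiff friction, about 0.12 N m; stays where it is left. Starts at 0 to 0.5. The strap is a steel channel of two upright cheeks, 28 mm wide over both.
- strap_side (a point): On the outer face of the strap's cheek on the side from which it is pushed closed, 60 mm out from the pivot axis, half-way up. Axes: x along the strap to its free end, y out of this face, z up. Each cheek is a 5 mm steel plate, 50 to 66 mm above the bench, reaching 125 mm out from the pivot axis and 10 behind it; the other outer face is at y = -28 mm.
- cam_lever (a joint): Lever angle about its pin, rad: 0 upright, 1.45 fully down at its stop (pointing outward along the strap, 0.12 rad above level). Carried by the strap; as it grows the lever tips away from the strap's pivot, in the strap's own upright plane. Stiff friction, about 0.25 N m; stays where it is left. The cam starts to press on the block at about 1.07. Starts at 0.2 to 0.6.
- lever_hinge (a point): Centre of the lever's hinge pin, 100 mm out from the strap's pivot axis and 60 mm above the bench; it moves with the strap.
- lever_grip (a point): Middle of the lever's black round handle, on its centre line, 63 mm from the hinge pin. The handle is 16 mm thick and runs from 38 to 88 mm from the pin. Below it a flat steel shank 8 x 14 mm.
- block: The loose beech block, 110 (jig x) x 80 (jig y) x 22 mm, lying on the jig board with its top 40 mm above the bench. Origin: centre of its underside. 0.1 to 0.2 kg.
- dowel: Short upright beech dowel stub, 16 mm thick, 30 high, standing on a corner of the jig board; a bystander, loose. Leave it alone.
- cork_block: Cork sanding block 60 x 100 x 30 mm on the bench on the robot's side of the jig; a bystander, loose. Leave it alone.
- screwdriver: Screwdriver 160 mm long lying on the bench beyond the jig; a bystander, loose. Leave it alone.
- try_square: Small try square (75 mm wooden stock, 110 mm steel blade, 16 high) lying on the bench past the jig's -y edge; a bystander, loose. Leave it alone.
- mug: White mug, 80 mm across, 90 high, on the bench; a bystander, loose. Leave it alone.
- glue: White glue bottle, 56 mm across, 150 high, on the bench; a bystander, loose. Leave it alone.
There are look-alikes about, which are no part of the job. What is shaped like the block but blue or pink is not meant.

How it is judged:
On the way, in this order (a step that is already met when the one before it is completed fails the run):
1. the strap is swung over the block to its stop, the lever still up (value of joint clamp_strap above 1.66 rad and value of joint cam_lever below 1 rad), for 0.2 s.
2. the lever is pushed fully down with the strap over the block (value of joint clamp_strap above 1.66 rad and value of joint cam_lever above 1.36 rad), for 0.2 s.
At the end, for the whole second after the job is handed in: The strap is within 0.09 rad (5 degrees) of its stop over the block, the cam lever within 0.09 rad of fully down, the cam presses on the block with more than 2 N, and the block lies still within 8 mm of where it started (all of step 2 and contact force between cam and block above 2 N and distance of block from where it was at the start of the episode below 0.008 m and linear speed of block below 0.02 m/s); the robot touches nothing.
It fails at once if the lever is pushed down (past 1.0 rad) while the strap is not over the block (value of joint cam_lever above 1 rad and value of joint clamp_strap below 1.6 rad).
It fails at once if the strap is gripped (both cheeks pressed at once by the fingers with more than 2 N) (contact force between the fingers and cheek_trailing above 2 N and contact force between the fingers and cheek_leading above 2 N).
It fails at once if the block is lifted more than 6 mm, tipped, or shifted by more than 12 mm (z of block in the frame of jig above 0.024 m or angle between block's own z axis and vertical above 0.12 rad or distance of block from where it was at the start of the episode above 0.012 m).
It fails at once if another thing on the bench is moved by more than 20 mm (distance of any of dowel, cork_block, screwdriver, try_square, mug, glue from where it was at the start of the episode above 0.02 m).
It also fails if it takes over 54 s, if anything falls off the work surface, if the arm or the gripper's body presses on something with over 40 N, if the wrist force passes 120 N, or if a joint passes its speed limit or range.

### The arm

A 6-joint arm with a two-finger parallel gripper is mounted at the origin on the work surface. World frame = base frame: x ahead of the robot, y to its left, z up, the work surface at z = 0. Lengths are in m, angles in rad, forces in N, time in s.
With the tool pointing down it reaches from about 0.375 to 0.975 m from the base axis. Payload 3.8 kg.
Tool frame: the origin (TCP) lies between the finger pads; the fingertips stand 19 mm ahead of it and the grasp point (between the pads) is the TCP; z points along the fingers, y is the direction in which the jaws open and shut (so a half turn about z gives the same grasp; the last joint's range is limited). The gripper opens to 88 mm and grips with 3 to 60 N. Pads are 18 mm wide; open, the fingers measure 123 mm over their backs; the gripper's body (75 mm by 187 mm) begins 45 mm behind the grasp point.
Start: joints at [-1.21, 0.264, 1.604, -0, 1.274, -0.037], TCP at [0.261, -0.622, 0.258] pointing down, gripper open.
Joint ranges: [-2.63, 2.63], [-0.94, 2.18], [0.31, 2.57], [-1.31, 4.45], [0, 2.66], [-2.55, 2.55]. Speed limits (rad/s): [2.57, 2.57, 3.14, 3.14, 3.14, 3.14].

### API

Orientations are given as a unit quaternion [x, y, z, w].
In Python, from bench import arm, vision, order, finder gives the robot as it stands.
- The arm moves only by the tool jog_arm, never from a script. Its argument "targets" is a list of rows, each a list of 3 entries, a list of its own where there are three numbers: the opening in per cent of the stroke, from 0 (shut) to 100 (fully open), then the shift along the world's x, y, z in units of 40 mm (1.0 is 40 mm), then the turn, a rotation vector about the world's x, y, z in units of 6 degrees (1.0 is 6 degrees). A call has 1 to 20 rows; each row shifts and turns the pose as measured when the row begins; what a row does not reach is not made up. A row lasts 1/8 s, in which the tool goes at most 62.5 mm and 10.7 degrees, less where a joint would pass 70% of its speed; a pose out of reach is approached as far as the arm can. A call is refused whole if a number of a shift passes 1 or a number of a turn 1, either way. A call with a gripper value outside its range is refused whole. The fingers move at their own pace and stop on an object; the grip force is fixed at half the most. Time passes only in rows, so rows that do not move let the fingers close. It gives the time, the measured TCP pose, the force and the opening at its end, in the units of the state.
- arm.observe(): the state, without advancing time (a new reading comes with each control period).
- vision.read_camera(name): name is "scene" or "top" or "wrist"; returns a dict with "frame" (420x560x3 uint8, red, green, blue), "intrinsics" (3x3 intrinsics, pixels), "k1" (the pictures are not rectified: a ray, as slopes to the right and down, at radius r is drawn at 1 + k1 r^2 times it, then the intrinsics apply), "R" (3x3) and "t" (3): a world point X has camera coordinates R X + t; the wrist camera has in their place "tool_from_camera" (4x4, takes a point from camera to tool coordinates, whose origin is the TCP and whose axes are the flange's). Camera axes: x right, y down, z forward; pixel columns grow to the right and rows downward; lengths in m; the calibration is good to about 2 mm. A picture is of the moment at which its call begins: read the wrist's pose just before it. There is no depth.
- order.hand_in(): hands the job in, once; it reports no verdict.
Trained networks look in a picture, given as the dict that the camera call returned (one of the last four; its "shot" number tells which), for a name from the list of things; names that differ only in an ending like _2 or _b are one class to them, and where a whole thing is asked for, a point or a joint stands for the part that bears it (a point fixed in the world has none). Each returns a list of dicts, best first, with "p" (0 to 1); they miss things now and then, are a little off and sometimes report something else, mostly with a low value. They report only what shows in the picture. A call takes as long as a camera call. They do not tell look-alikes from the thing itself.
- finder.recognise(label, picture): "extent" ([centre column, centre row, width, height] in pixels, round what is visible of it).
- finder.outline_of(label, picture): "region" (420x560 bool, what is visible of it) and "extent" ([centre column, centre row, width, height] in pixels, round what is visible of it).
The state is a dict: "time_s": time; "joint_positions": joint angles; "joint_vel": joint speeds; "effort": joint torques, N m; "eef_pos": TCP position; "orientation": TCP orientation; "ft_force": force on the tool from outside, world axes, zero at the start; "torque": the same for the moment, N m; "opening": finger opening in m.
Only numpy, scipy, OpenCV 4.12 (cv2) and the standard library are available. Lean on these libraries where they do the work, as an engineer would, in place of code of your own. Each camera call takes 0.05 s, during which the arm holds its last target. There are 200 camera calls.

## Working session

There is one attempt and no reset: what is moved stays moved. The work goes in short steps, Python scripts to look and compute and a tool call to move; the robot and the scene stay as the last step left them, time stands still between calls to the robot, and variables do not carry over. Pictures are saved under pics/ and viewed, about 8 in all and at most 12, crops included, and the job is handed in when it is done.

Besides the shell and the picture viewer there is one more tool, called after "Call:" as name(argument=value, ...) on one line, values as JSON. jog_arm: Moves the arm, as the interface text tells. Its arguments: {"type":"object","properties":{"targets":{"type":"array","items":{"type":"array"}}},"required":["targets"]}

```bash
mkdir -p pics; ls
cat > h.py <<'E'
import numpy as np, cv2
from bench import arm, vision, order, finder
def shot(n):
    return vision.read_camera(n)
def ray(p,uv):
    K=np.array(p["intrinsics"]); d=np.array([p["k1"],0,0,0.])
    x=cv2.undistortPoints(np.array([[uv]],float),K,d)[0,0]
    R=np.array(p["R"]);t=np.array(p["t"])
    return -R.T@t, R.T@np.array([x[0],x[1],1.])
def atz(p,uv,z):
    c,d=ray(p,uv); return c+d*(z-c[2])/d[2]
def proj(p,X):
    K=np.array(p["intrinsics"]); R=np.array(p["R"]); t=np.array(p["t"],float)
    return cv2.projectPoints(np.atleast_2d(X).astype(float),cv2.Rodrigues(R)[0],t,K,np.array([p["k1"],0,0,0.]))[0][:,0]
def save(p,n): cv2.imwrite("pics/"+n,cv2.cvtColor(p["frame"],cv2.COLOR_RGB2BGR))
E
python3 - <<'E'
from h import *
for n in("top","scene"):
    p=shot(n); save(p,n+"1.png"); print(n,-np.array(p["R"]).T@p["t"])
    for l in("clamp_strap","cam_lever","lever_grip","block","jig","dowel","cork_block","mug","glue","screwdriver","try_square"):
        print(l,[(round(r["p"],2),np.round(r["extent"]).tolist(),atz(p,r["extent"][:2],.04)[:2].round(3).tolist()) for r in finder.recognise(l,p)[:3]])
E
```

```text
pics
top [ 0.36902127 -0.02033486  1.49374988]
clamp_strap [(0.63, [243.0, 183.0, 1.0, 48.0], [0.613, 0.13])]
cam_lever [(0.4, [241.0, 169.0, 6.0, 14.0], [0.662, 0.135])]
lever_grip [(0.58, [242.0, 166.0, 3.0, 13.0], [0.67, 0.133])]
block [(0.93, [328.0, 271.0, 34.0, 27.0], [0.314, -0.15]), (0.6, [270.0, 205.0, 26.0, 33.0], [0.536, 0.039]), (0.59, [223.0, 262.0, 40.0, 37.0], [0.348, 0.197])]
jig [(0.97, [268.0, 198.0, 77.0, 75.0], [0.559, 0.044])]
dowel []
cork_block [(0.77, [269.0, 252.0, 32.0, 20.0], [0.378, 0.044])]
mug [(0.62, [149.0, 213.0, 33.0, 37.0], [0.517, 0.45])]
glue [(0.65, [424.0, 222.0, 28.0, 21.0], [0.469, -0.478]), (0.58, [243.0, 184.0, 5.0, 45.0], [0.61, 0.13])]
screwdriver [(0.62, [291.0, 150.0, 27.0, 6.0], [0.724, -0.036])]
try_square [(0.87, [331.0, 205.0, 20.0, 36.0], [0.532, -0.167])]
scene [0.95931849 0.75930419 0.74398121]
clamp_strap [(0.76, [279.0, 274.0, 61.0, 38.0], [0.591, 0.109]), (0.17, [258.0, 270.0, 16.0, 33.0], [0.63, 0.075])]
cam_lever [(0.61, [258.0, 272.0, 19.0, 32.0], [0.632, 0.083])]
lever_grip [(0.67, [257.0, 270.0, 18.0, 32.0], [0.631, 0.074])]
block [(0.89, [282.0, 255.0, 53.0, 34.0], [0.554, 0.055]), (0.78, [317.0, 199.0, 41.0, 28.0], [0.346, -0.112]), (0.59, [387.0, 273.0, 36.0, 38.0], [0.369, 0.224])]
jig [(0.67, [277.0, 270.0, 132.0, 98.0], [0.59, 0.097])]
dowel [(0.62, [229.0, 240.0, 9.0, 11.0], [0.644, -0.059])]
cork_block []
mug [(0.7, [393.0, 373.0, 52.0, 63.0], [0.534, 0.442]), (0.57, [258.0, 270.0, 18.0, 33.0], [0.629, 0.074])]
glue [(0.74, [228.0, 147.0, 16.0, 48.0], [0.443, -0.529]), (0.22, [256.0, 268.0, 13.0, 37.0], [0.63, 0.067])]
screwdriver [(0.82, [199.0, 265.0, 10.0, 27.0], [0.744, -0.003]), (0.59, [225.0, 145.0, 16.0, 47.0], [0.448, -0.544])]
try_square [(0.87, [252.0, 213.0, 42.0, 26.0], [0.541, -0.135])]
```

Run:
```python
import cv2,numpy as np
a=cv2.imread("pics/top1.png")[125:275,205:355]; b=cv2.imread("pics/scene1.png")[200:340,190:370]
a=cv2.resize(a,(600,600),interpolation=3); cv2.imwrite("pics/topc.png",a)
cv2.imwrite("pics/scenec.png",cv2.resize(b,(720,560),interpolation=3))
```

```text
(no output)
```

View pics/topc.png

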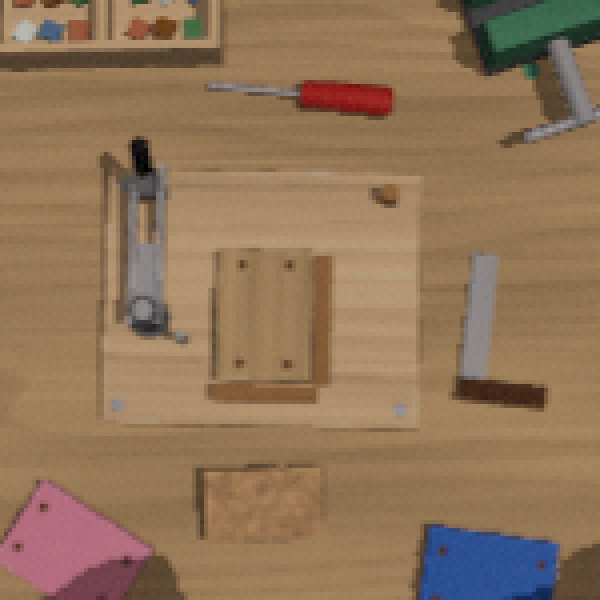

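View pics/scenec.png

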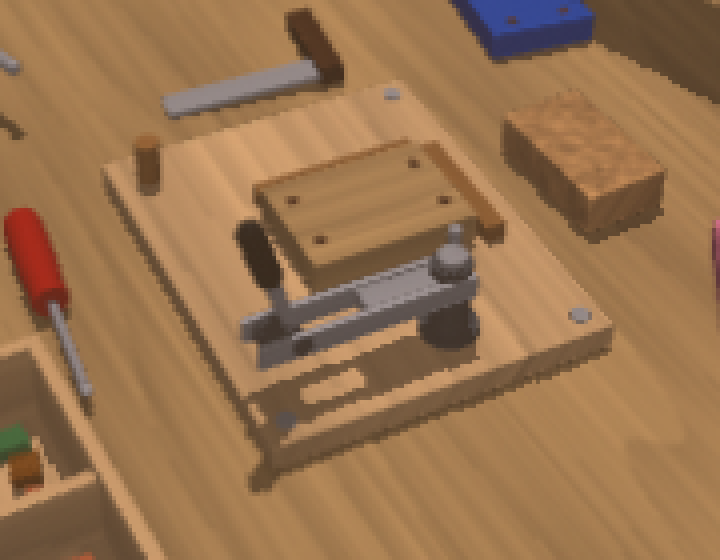

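The only block-shaped wooden thing is in the jig: top pixel (270,204). The look-alikes are pink (223,262) and blue (328,271), so they are not meant. In the top view the strap's boss is at (241,202) and its free end at (241,171). The lever leans outward and the cork lies nearer the robot.

Run:
```python
from h import *
from scipy.optimize import least_squares
p=shot("top"); s=shot("scene")
T=lambda u,v:np.array([205+u/4,125+v/4]); S=lambda u,v:np.array([190+u/4,200+v/4])
# jig points (mm), top px, scene px
obs=[((130,140,18),T(105,171),None),((130,-130,18),T(422,178),S(105,168)),((-90,-130,18),T(417,427),S(395,83)),((-90,140,18),T(103,420),S(612,330)),
((0,100,76),T(143,307),S(452,253)),((-19,70,64),T(182,338),S(455,228)),((55,40,40),T(217,250),S(315,270)),((55,-40,40),T(312,250),S(255,188)),((-55,-40,40),T(310,381),S(413,145)),((130,140,18),None,S(272,447))]
def W(x,P):
    P=np.array(P)/1000;c,sn=np.cos(x[2]),np.sin(x[2])
    return np.array([x[0]+c*P[0]-sn*P[1],x[1]+sn*P[0]+c*P[1],P[2]])
def f(x):
    r=[]
    for P,a,b in obs:
        if a is not None: r+=list(proj(p,W(x,P))[0]-a)
        if b is not None: r+=list(proj(s,W(x,P))[0]-b)
    return np.array(r)
r=least_squares(f,[.55,.04,0],loss="soft_l1"); x=r.x
print(x,f(x).reshape(-1,2).round(1).tolist())
# strap angle, lever angle from scene/top
piv=W(x,(0,100,58))
def L(q,l,d,h0=60):
    a=x[2]+.179-q; e=np.array([np.cos(a),np.sin(a),0]); P=piv+.1*e; P[2]=.06
    return P+d*(np.sin(l)*e+np.array([0,0,np.cos(l)]))
def E(q,z,y): 
    a=x[2]+.179-q; e=np.array([np.cos(a),np.sin(a),0]);n=np.array([-e[1],e[0],0]); P=piv+.125*e+y*n; P[2]=z; return P
def g(y):
    q,l=y
    return np.concatenate([proj(p,L(q,l,.088))[0]-T(140,142),proj(s,L(q,l,.088))[0]-S(250,226),proj(s,E(q,.066,.014))[0]-S(262,347),proj(s,E(q,.066,-.014))[0]-S(242,320),proj(p,E(q,.066,0))[0]-T(146,175)])
r=least_squares(g,[.2,.4]); print(r.x,g(r.x).round(1)); print("piv",piv,"tip",L(*r.x,.088),"closed hinge",L(1.75,.4,0),"closed tip",L(1.75,.4,.088))
for n,P in (("dowel",(0,0,0)),):
    print(atz(p,T(387,192),.045))
print("mug",atz(p,(149,213),.09),"try",atz(p,T(475,320),.01))
a=arm.observe(); print(a)
```

```text
[ 0.54275535  0.03600155 -0.03315301] [[0.1, -1.8], [-0.9, -2.6], [-1.7, -1.4], [-0.2, -0.9], [0.9, -2.0], [-1.4, -0.4], [0.8, -2.4], [-0.8, -0.4], [0.0, -0.5], [-1.2, -1.8], [-0.2, -0.6], [0.1, -0.7], [0.5, -1.8], [0.0, -0.4], [1.4, -0.9], [-0.0, -0.6], [1.1, -2.3], [0.2, 0.0]]
[0.17513148 0.26719831] [-1.5 -0.4 -0.3 -1.  -0.5  0.8 -0.9 -0.7 -0.3 -4.1]
piv [0.54607004 0.1359466  0.058     ] tip [0.66925186 0.13233825 0.14487727] closed hinge [0.54273499 0.03600222 0.06      ] closed tip [0.54159211 0.00175247 0.14105337]
[ 0.6425272 -0.0699047  0.045    ]
mug [0.51177504 0.43329007 0.09      ] try [ 0.53642605 -0.14389448  0.01      ]
{'time_s': 1.3, 'joint_positions': array([-1.20988180e+00,  2.63884100e-01,  1.60398316e+00,  4.01191708e-06,
        1.27373641e+00, -3.69025124e-02]), 'joint_vel': array([ 0.0010402 , -0.00076984, -0.00030591,  0.00022029,  0.00187781,
       -0.00091384]), 'effort': array([-5.43915176e-04, -5.02067256e+01, -3.57248890e+01,  7.29809096e-02,
        1.88179384e-02, -3.60845331e-05]), 'eef_pos': array([ 0.26149444, -0.62228143,  0.25772555]), 'orientation': array([ 9.80282954e-01,  1.97598914e-01,  1.00418585e-06, -5.74748889e-06]), 'ft_force': array([-0.81686925, -1.22664645,  0.6067657 ]), 'torque': array([0.00821206, 0.02974315, 0.00239933]), 'opening': 0.08822489390507805}
```

Call:
jog_arm(targets=[[0,[0.42,0.99,0],[0,0,1]],[0,[0.42,0.99,0],[0,0,1]],[0,[0.42,0.99,0],[0,0,1]],[0,[0.42,0.99,0],[0,0,1]],[0,[0.42,0.99,0],[0,0,1]],[0,[0.42,0.99,0],[0,0,1]],[0,[0.42,0.99,0],[0,0,1]],[0,[0.42,0.99,0],[0,0,1]],[0,[0.42,0.99,0],[0,0,1]],[0,[0.42,0.99,0],[0,0,1]],[0,[0.42,0.99,0],[0,0,1]],[0,[0.42,0.99,0],[0,0,1]],[0,[0.42,0.99,0],[0,0,1]],[0,[0.42,0.99,0],[0,0,1]],[0,[0.42,0.99,0],[0,0,1]],[0,[0.42,0.99,0],[0,0,1]],[0,[0.42,0.99,0],[0,0,1]],[0,[0.42,0.99,0],[0,0,1]],[0,[0.42,0.99,0],[0,0,1]],[0,[0.42,0.99,0],[0,0,1]]])

```text
time_s: 3.8
eef_pos: [0.6048, 0.1931, 0.2618]
orientation: [0.288, 0.958, 0.005, 0.004]
ft_force: [0.2, -1.2, 0.3]
opening: 0.0003
```

Call:
jog_arm(targets=[[0,[0,-0.05,-0.35],[0,0,1]],[0,[0,-0.05,-0.35],[0,0,1]],[0,[0,-0.05,-0.35],[0,0,1]],[0,[0,-0.05,-0.35],[0,0,1]],[0,[0,-0.05,-0.35],[0,0,1]],[0,[0,0,0],[0,0,0.1]]])

```text
time_s: 4.55
eef_pos: [0.606, 0.1875, 0.1901]
orientation: [0.014, 1.0, 0.007, 0.003]
ft_force: [-0.1, -0.0, 0.1]
opening: 0.0008
```

```bash
cat >> h.py <<'E'
from scipy.spatial.transform import Rotation as Rot
def wrist():
    a=arm.observe(); p=vision.read_camera("wrist"); M=np.eye(4); M[:3,:3]=Rot.from_quat(a["orientation"]).as_matrix(); M[:3,3]=a["eef_pos"]
    C=np.linalg.inv(M@np.array(p["tool_from_camera"])); p["R"]=C[:3,:3]; p["t"]=C[:3,3]; return p
E
python3 - <<'E'
from h import *
p=wrist(); save(p,"w1.png"); a=arm.observe(); print(a["eef_pos"],a["orientation"],a["joint_positions"])
piv=np.array([.546,.136,.076]); print(proj(p,[piv,[.643,.133,.066],[.5427,.036,.04]]))
E
```

```text
[0.60658364 0.18774924 0.19109913] [0.01389026 0.99986976 0.00724204 0.00388376] [ 0.25491606  0.23036551  1.77167606  0.01316967  1.12824869 -1.29367055]
[[205.6775848  139.72541184]
 [214.58008393 249.83778528]
 [101.66302776 137.11282418]]
```

View pics/w1.png

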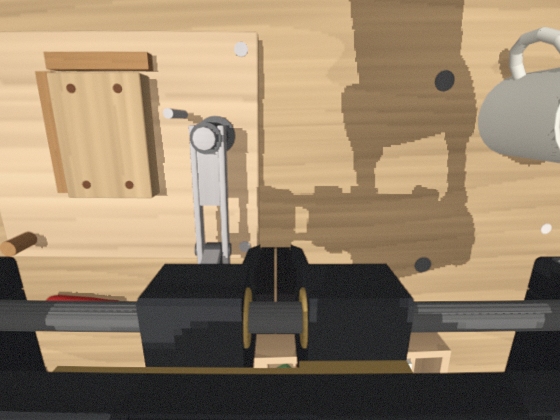

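The boss is at (204,138) against a predicted (206,140), so the jig pose holds. The strap end is at about (212,245), and the fingers are clear on the +y side. Descending beside the strap.

Call:
jog_arm(targets=[[0,[-0.12,0,-0.8],[0,0,0]],[0,[-0.12,0,-0.8],[0,0,0]],[0,[0,0,-0.8],[0,0,0]],[0,[0,0,-0.6],[0,0,0]],[0,[0,0,0],[0,0,0]]])

```text
time_s: 5.22
eef_pos: [0.6012, 0.1894, 0.0752]
orientation: [0.018, 1.0, 0.009, 0.01]
ft_force: [0.0, -0.1, -0.3]
opening: 0.0005
```

Call:
jog_arm(targets=[[0,[-0.05,-0.3,-0.12],[0,0,0]],[0,[-0.05,-0.3,-0.12],[0,0,0]],[0,[0.07,-0.14,0],[0,0,-1]],[0,[0.06,-0.145,0],[0,0,-1]],[0,[0.04,-0.15,0],[0,0,-1]],[0,[0.03,-0.155,0],[0,0,-1]]])

```text
time_s: 5.98
eef_pos: [0.6085, 0.1392, 0.0715]
orientation: [0.234, 0.972, 0.009, 0.016]
ft_force: [0.4, 1.3, -0.5]
opening: 0.0008
```

```bash
cat >> h.py <<'E'
PIV=np.array([.546,.136])
def where():
    a=arm.observe(); d=a["eef_pos"][:2]-PIV; R=Rot.from_quat(a["orientation"]).as_matrix(); th=np.arctan2(R[1,0],R[0,0])
    sa=th+np.pi  # strap direction if square = -tool x
    e=np.array([np.cos(sa),np.sin(sa)]); n=np.array([-e[1],e[0]])
    print("t",a["time_s"],"pos",a["eef_pos"].round(4),"tool-strap ang deg",np.degrees((sa+np.pi)%(2*np.pi)-np.pi).round(1),"radial,normal",(d@e).round(4),(d@n).round(4),"F",a["ft_force"].round(1),"toolz",R[:,2].round(3))
E
python3 - <<'E'
from h import *
where(); p=shot("scene"); save(p,"s2.png"); cv2.imwrite("pics/s2c.png",cv2.resize(cv2.imread("pics/s2.png")[180:340,190:370],(720,640)[::1],interpolation=3)[:600])
E
```

```text
t 5.975 pos [0.6085 0.1392 0.0715] tool-strap ang deg -27.1 radial,normal 0.0541 0.0313 F [ 0.4  1.3 -0.5] toolz [ 0.035  0.01  -0.999]
```

View pics/s2c.png

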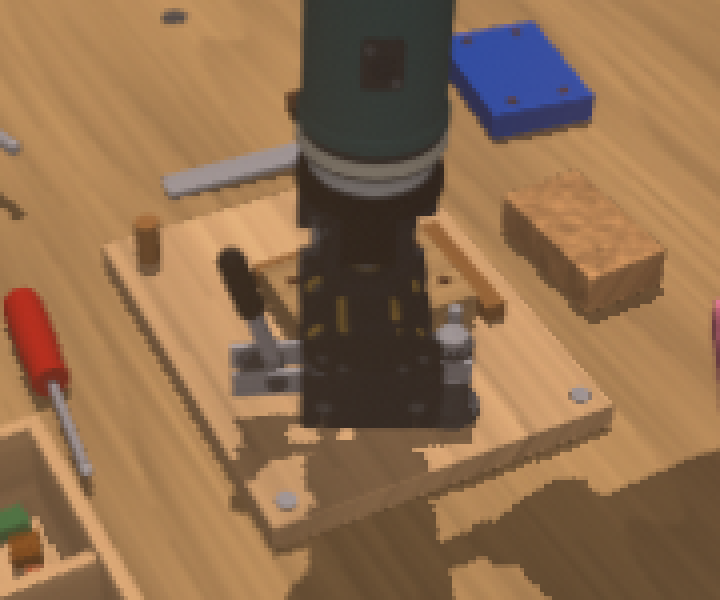

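The finger is against the strap, the strap is turning with about 1.3 N, and the lever at (240,285) in the crop stands free of the gripper. Carrying on.

Call:
jog_arm(targets=[[0,[0,-0.165,-0.06],[0,0.1,-1]],[0,[-0.02,-0.165,-0.06],[0,0.1,-1]],[0,[-0.035,-0.16,-0.03],[0,0.1,-1]],[0,[-0.05,-0.155,0],[0,0.1,-1]],[0,[-0.065,-0.15,0],[0,0.05,-1]],[0,[-0.08,-0.14,0],[0,0.05,-1]],[0,[-0.095,-0.13,0],[0,0.05,-1]]])

```text
time_s: 6.9
eef_pos: [0.6009, 0.0938, 0.0735]
orientation: [0.576, 0.817, 0.002, -0.003]
ft_force: [1.7, 1.1, -0.7]
opening: 0.0001
```

```bash
python3 -c "
from h import *
where()"
```

```text
t 6.9 pos [0.6009 0.0938 0.0735] tool-strap ang deg -70.3 radial,normal 0.0582 0.0375 F [ 1.7  1.1 -0.7] toolz [-0.003  0.008 -1.   ]
```

Call:
jog_arm(targets=[[0,[-0.14,-0.12,-0.1],[0,0,-0.9]],[0,[-0.15,-0.1,-0.1],[0,0,-0.9]],[0,[-0.15,-0.08,-0.05],[0,0,-0.9]],[0,[-0.15,-0.05,0],[0,0,-0.8]]])

```text
time_s: 7.4
eef_pos: [0.5842, 0.0772, 0.0701]
orientation: [0.718, 0.696, 0.009, 0.004]
ft_force: [2.8, 0.3, -1.4]
opening: 0.0002
```

```bash
python3 -c "
from h import *
where()"
```

```text
t 7.4 pos [0.5842 0.0772 0.0701] tool-strap ang deg -91.8 radial,normal 0.0575 0.0401 F [ 2.8  0.3 -1.4] toolz [ 0.019  0.007 -1.   ]
```

Call:
jog_arm(targets=[[0,[-0.1,0,0],[0,0.1,0]],[0,[-0.1,0,0],[0,0.1,0]]])

```text
time_s: 7.65
eef_pos: [0.5775, 0.0761, 0.0718]
orientation: [0.717, 0.697, 0.003, -0.002]
ft_force: [1.8, -0.8, -1.8]
opening: 0.0005
```

Call:
jog_arm(targets=[[0,[-0.08,0,0],[0,0,0]]])

```text
time_s: 7.78
eef_pos: [0.5747, 0.0759, 0.0722]
orientation: [0.717, 0.697, 0.003, -0.002]
ft_force: [2.2, -1.1, -1.4]
opening: 0.0005
```

Call:
jog_arm(targets=[[0,[-0.06,0,0],[0,0,0]],[0,[0,0,0],[0,0,0]]])

```text
time_s: 8.02
eef_pos: [0.5722, 0.0756, 0.0723]
orientation: [0.717, 0.698, 0.003, -0.001]
ft_force: [2.0, -0.6, -0.4]
opening: 0.0005
```

Call:
jog_arm(targets=[[0,[-0.06,0,0],[0,0,0]]])

```text
time_s: 8.15
eef_pos: [0.5716, 0.0756, 0.0726]
orientation: [0.716, 0.698, 0.004, 0.0]
ft_force: [10.1, -1.6, -7.0]
opening: 0.0002
```

Call:
jog_arm(targets=[[0,[-0.06,0,0],[0,0,0]]])

```text
time_s: 8.28
eef_pos: [0.5716, 0.0757, 0.073]
orientation: [0.716, 0.698, 0.007, 0.002]
ft_force: [8.7, -0.9, -6.5]
opening: 0.0003
```

Call:
jog_arm(targets=[[0,[-0.06,0,0],[0,0,0]]])

```text
time_s: 8.4
eef_pos: [0.5716, 0.0758, 0.0734]
orientation: [0.716, 0.698, 0.009, 0.004]
ft_force: [7.3, -1.9, -5.5]
opening: 0.0005
```

At the stop: x stalls at 0.5716 and the force steps up to about 10 N. Backing off and rising to check from the scene camera.

Call:
jog_arm(targets=[[0,[0.4,0,0],[0,0,0]],[0,[0.2,0.2,0.6],[0,0,0]],[0,[0,0.2,0.9],[0,0,0]],[0,[0,0,0.6],[0,0,0]],[0,[0,0,0],[0,0,0]]])

```text
time_s: 9.02
eef_pos: [0.5946, 0.0934, 0.1572]
orientation: [0.716, 0.698, 0.005, -0.0]
ft_force: [-0.2, 0.4, -0.0]
opening: 0.0007
```

Run:
```python
from h import *
where(); p=shot("scene"); save(p,"s3.png"); cv2.imwrite("pics/s3c.png",cv2.resize(cv2.imread("pics/s3.png")[180:330,190:370],(720,600),interpolation=3))
w=wrist(); save(w,"w3.png")
print([(r["p"],r["extent"]) for r in finder.recognise("cam_lever",p)+finder.recognise("lever_grip",p)+finder.recognise("lever_grip",w)])
h=np.array([.54,.036,.06])
for l in(.2,.3,.4,.5,.6):
    e=np.array([-.033,-1,0])*np.sin(l)+[0,0,np.cos(l)]; print(l,proj(p,[h+.038*e,h+.063*e,h+.088*e]).round(1).tolist())
```

```text
t 9.025 pos [0.5946 0.0934 0.1572] tool-strap ang deg -91.5 radial,normal 0.0413 0.0497 F [-0.2  0.4 -0. ] toolz [ 0.007  0.008 -1.   ]
[(0.71, [279.1, 267.8, 125.1, 98.1]), (0.53, [284.3, 243.8, 8.8, 9.5]), (0.43, [283.4, 241.9, 6.0, 4.5])]
0.2 [[282.3, 228.6], [281.5, 219.3], [280.7, 209.7]]
0.3 [[281.6, 228.1], [280.4, 218.4], [279.1, 208.6]]
0.4 [[280.9, 227.7], [279.2, 217.8], [277.5, 207.8]]
0.5 [[280.3, 227.5], [278.1, 217.5], [276.0, 207.4]]
0.6 [[279.7, 227.4], [277.1, 217.4], [274.6, 207.4]]
```

View pics/s3c.png

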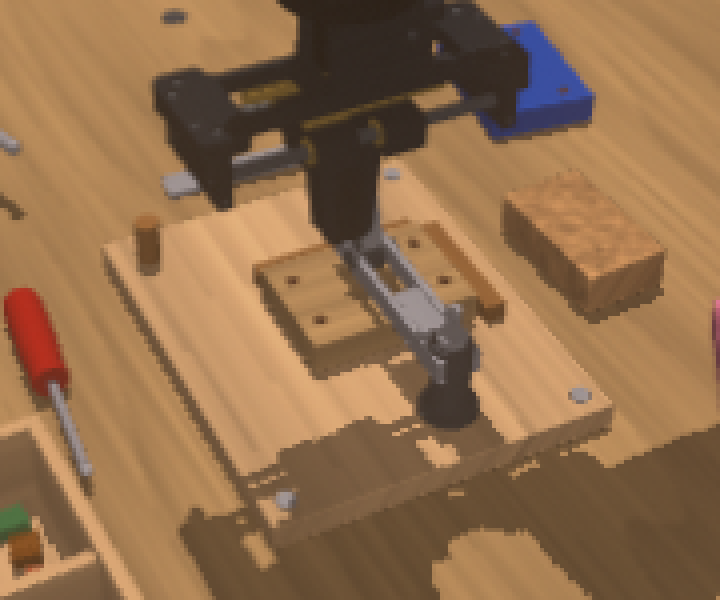

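The strap lies over the block against the pin at about (455,315), and the lever is still up behind the fingers. Moving to the pivot side of the lever.

Call:
jog_arm(targets=[[0,[-0.7,0,-0.1],[0,0,0]],[0,[-0.68,-0.3,-0.1],[0,0,0]],[0,[0,-0.4,0],[0,0,0]],[0,[0,-0.3,0],[0,0,0]]])

```text
time_s: 9.78
eef_pos: [0.5337, 0.0514, 0.1409]
orientation: [0.716, 0.698, 0.0, -0.004]
ft_force: [0.3, -0.1, -0.0]
opening: 0.0006
```

Run:
```python
from h import *
where()
h=np.array([.036,.06]); d=.07
for l in np.arange(.2,1.56,.15):
    y=h[0]-(d*np.sin(l)-.008*np.cos(l))+.009; z=h[1]+d*np.cos(l)+.008*np.sin(l)+.019
    print(l.round(2),round(y,4),round(z,4))
```

```text
t 9.775 pos [0.5337 0.0514 0.1409] tool-strap ang deg -91.5 radial,normal 0.0849 -0.0101 F [ 0.3 -0.1 -0. ] toolz [-0.005  0.006 -1.   ]
0.2 0.0389 0.1492
0.35 0.0285 0.1475
0.5 0.0185 0.1443
0.65 0.009 0.1396
0.8 0.0004 0.1335
0.95 -0.0073 0.1262
1.1 -0.0138 0.1179
1.25 -0.0189 0.1087
1.4 -0.0226 0.0988
1.55 -0.0248 0.0885
```

Call:
jog_arm(targets=[[0,[0.13,-0.2,0.1],[0,0,0]],[0,[0,-0.3,0.05],[0,0,0]],[0,[0,-0.26,-0.04],[0,0,0]],[0,[0,-0.24,-0.1],[0,0,0]],[0,[0,-0.22,-0.15],[0,0,0]]])

```text
time_s: 10.4
eef_pos: [0.5418, 0.0003, 0.1359]
orientation: [0.717, 0.697, 0.002, -0.005]
ft_force: [-1.0, 3.7, 1.8]
opening: 0.0007
```

Call:
jog_arm(targets=[[0,[0,-0.2,-0.15],[0,0,0]],[0,[0,-0.17,-0.2],[0,0,0]]])

```text
time_s: 10.65
eef_pos: [0.5419, -0.0154, 0.1212]
orientation: [0.717, 0.697, 0.002, -0.005]
ft_force: [-0.6, 3.4, 1.6]
opening: 0.0006
```

Call:
jog_arm(targets=[[0,[0,-0.12,-0.22],[0,0,0]],[0,[0,-0.08,-0.22],[0,0,0]]])

```text
time_s: 10.9
eef_pos: [0.5434, -0.0242, 0.1046]
orientation: [0.717, 0.697, 0.003, -0.004]
ft_force: [-2.1, 4.8, 13.8]
opening: 0.0005
```

Call:
jog_arm(targets=[[0,[0,-0.04,-0.2],[0,0,0]]])

```text
time_s: 11.02
eef_pos: [0.5446, -0.0263, 0.0982]
orientation: [0.717, 0.697, 0.004, -0.003]
ft_force: [-3.5, 2.7, 13.7]
opening: 0.0004
```

Call:
jog_arm(targets=[[0,[0,-0.03,-0.15],[0,0,0]]])

```text
time_s: 11.15
eef_pos: [0.546, -0.0272, 0.0945]
orientation: [0.717, 0.697, 0.005, -0.002]
ft_force: [-9.6, 10.7, 33.7]
opening: 0.0001
```

Call:
jog_arm(targets=[[0,[-0.04,0,-0.12],[0,0,0]],[0,[-0.04,0,-0.12],[0,0,0]]])

```text
time_s: 11.4
eef_pos: [0.5464, -0.027, 0.0943]
orientation: [0.717, 0.697, 0.007, -0.001]
ft_force: [-11.6, 4.6, 34.3]
opening: 0.0005
```

Call:
jog_arm(targets=[[0,[-0.03,0,-0.16],[0,0,0]],[0,[-0.03,0,-0.16],[0,0,0]]])

```text
time_s: 11.65
eef_pos: [0.5467, -0.0271, 0.0939]
orientation: [0.717, 0.697, 0.008, 0.0]
ft_force: [-18.5, 4.9, 45.3]
opening: 0.0003
```

The downward motion has stalled at z 0.094 with about 45 N, so the lever is at its stop. Lifting clear to check.

Call:
jog_arm(targets=[[0,[0,0,0.4],[0,0,0]],[0,[0,0,1],[0,0,0]],[0,[0,0.5,1],[0,0,0]],[0,[0,0.8,1],[0,0,0]],[0,[-0.5,0.8,1],[0,0,0]],[0,[-0.5,0.8,0],[0,0,0]],[0,[0,0,0],[0,0,0]]])

```text
time_s: 12.52
eef_pos: [0.5069, 0.0848, 0.2745]
orientation: [0.716, 0.698, 0.006, 0.006]
ft_force: [0.6, -1.0, -1.0]
opening: 0.0005
```

Run:
```python
from h import *
where(); p=shot("scene"); save(p,"s4.png"); w=wrist(); save(w,"w4.png")
a=cv2.resize(cv2.imread("pics/s4.png")[190:330,200:350],None,fx=2.67,fy=2.67,interpolation=3); b=cv2.resize(cv2.imread("pics/w4.png"),(400,300))
c=np.zeros((400,800,3),np.uint8); c[:a.shape[0],:400]=a[:400,:400]; c[:300,400:]=b; cv2.imwrite("pics/f4.png",c)
h=np.array([.54,.036,.06])
for l in(1.25,1.36,1.45):
    e=np.array([-.033,-1,0])*np.sin(l)+[0,0,np.cos(l)]; print(l,proj(p,[h+.088*e])[0],proj(w,[h+.088*e])[0])
print("block top corners",proj(p,[[.54+x*.9994+.033*y,.036-.033*x+y,.04] for x,y in((.055,.04),(.055,-.04),(-.055,-.04))]))
```

```text
t 12.525 pos [0.5069 0.0848 0.2745] tool-strap ang deg -91.5 radial,normal 0.0523 -0.0377 F [ 0.6 -1.  -1. ] toolz [ 0.018 -0.    -1.   ]
1.25 [268.50928189 215.11898116] [300.5767181  298.64828303]
1.36 [268.07870049 217.57152731] [299.75266619 296.17760473]
1.45 [267.86193019 219.76995491] [299.11463988 293.62863514]
block top corners [[270.34220144 265.35850693]
 [256.16472327 245.71414133]
 [295.23173297 233.67924481]]
```

View pics/f4.png

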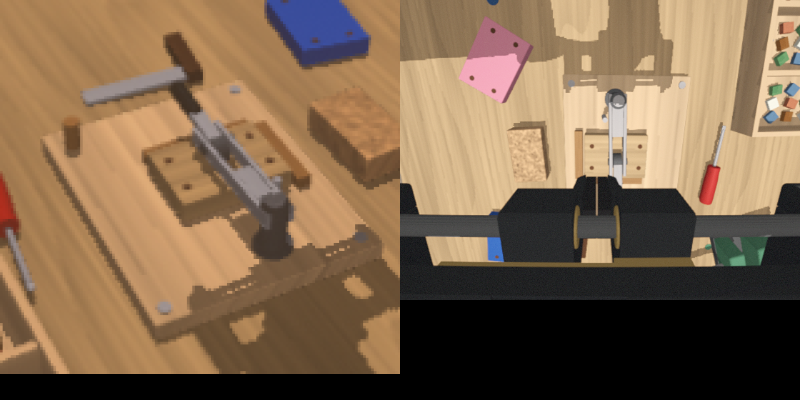

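The lever tip is at scene (266,221), and the prediction for 1.45 rad is (268,220). The block corners are at (254,247) and (269,267.5), the same as at the start. The other things show no shift.

```bash
python3 -c "
from h import *
print(order.hand_in())"
```

```text
the job is handed in; nothing more can be done
None
```

I pushed the strap round with the back of the closed fingers until it stopped against its pin, then pushed the cam lever down to its stop. I lifted clear and handed the job in at about 12.6 s. No verdict was reported.

- **Strap:** it stalled at its stop, with the side force rising to about 10 N, and the picture afterwards shows it lying over the block.
- **Lever:** it stalled at about 45 N downward. Its tip shows at scene pixel (266,221), against (268,220) predicted for 1.45 rad.
- **Block and bystanders:** the block's corners are within a pixel of where they started, and the other things I could see look unmoved. The mug and glue were outside the last scene crop, but the arm never went near them.
- **Not measured:** I could not measure the cam's force on the block. The downward force rising from under 2 N to 14 N late in the lever's travel suggests it engaged.
- **Disagreement:** my camera estimate of the jig was about 3 mm off in x from where the strap stopped. I corrected for it before pushing the lever.

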